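# Dispense one titanium coupon and nudge it into the petri dish

## Task

Dispense one blue titanium coupon: press the red plunger of the coupon feeder all the way down once and let it come back up, then with a fingertip nudge the coupon that has come out sideways along the ledge so that it drops off the ledge's end into the round stainless petri dish and lies flat in it, not into the square black scrap tray at the other end. Nothing is to be picked up; the other coupons stay in the magazine, the curing box stays off, and the dish and everything else stay where they are.

Things in the scene. Friction and masses are not known exactly. Their poses are not given: they have to be found in the camera images.
- feeder: Grey bench coupon feeder, fixed. Origin on the bench under the magazine's axis; -x is its front, where coupons come out, z up. Base 104 x 56 x 14 mm (local x -16 to +88). Behind the magazine, local x +30 to +86 and 52 mm wide, stands the drive tower, 63 mm high, with the plunger above.
- ledge (a point): Top centre of the flat grey metal ledge, local (-45, 0, 14) mm of the feeder, same axes. 90 mm long in y, ends at y -45 and +45 open, 2.5 mm thick, overhanging; x -73 to -17, with a lip 3 mm high and wide along the front (x -73 to -70); the magazine stands at its back. A slow full press leaves the coupon about at feeder-local (-39, 0) mm, a fast one up to the lip (-56).
- magazine (a point): On the magazine's axis, 14 mm above the bench. Clear upright tube, 38 mm square outside, top 72 mm above the bench, holding four stacked coupons. Pressing the plunger drives a blade (2 mm per 1 mm) that pushes the bottom coupon out in local -x onto the ledge; on release it springs back and the stack drops by one, so each full press gives one coupon.
- plunger_top (a point): Centre of the top of the plunger's round red cap, 40 mm in diameter (flat middle about 34 mm), at local (58, 0, 94) mm of the feeder when up; goes straight down with the plunger.
- plunger (a joint): Plunger travel in m: 0 up, 0.020 fully down on its stop. Spring: 3 N at the start, 9 N fully down (slow press; a few N more when fast); it returns by itself when let go.
- coupon_1: The bottom coupon of the stack, the one that comes out: blue anodised titanium disc, 28 mm in diameter, 6 mm thick, edges bevelled 1 mm, about 16 g, smooth (slides easily). Origin at its centre, z along its axis; at the start its centre is 17 mm above the bench. Pushed only partly over the ledge's end it hangs tilted on the edge; pushed on until all of it is past the end, it drops flat.
- coupon_2: Second coupon of the stack, alike; must stay in the magazine.
- coupon_3: Third coupon of the stack, alike; must stay in the magazine.
- coupon_4: Top coupon of the stack, alike; must stay in the magazine.
- dish: Round stainless petri dish, loose, 100 mm in diameter, 9 mm high, walls and floor 2 mm, open top. Origin: centre of its underside. Stands by one end of the ledge, left or right from run to run: centre 74 to 84 mm from the feeder's axis in local y, -40 to -58 mm in local x, so its rim is tucked 11 to 21 mm under the ledge's end.
- scrap_tray: Square black plastic scrap tray, loose, 80 x 80 x 9 mm, open top, empty. Origin: centre of its underside. Stands in the same way by the other end of the ledge. To be left empty.
- splint: White resin jaw splint, loose, horseshoe about 60 x 66 x 12 mm, beside the feeder. Leave alone. Origin: underside, in the middle of the horseshoe.
- knee_spacer: Black nylon knee spacer, loose, kidney-shaped plate about 80 x 46 x 18 mm, beside the feeder. Leave alone. Origin: centre of its underside.
- tweezers: Orange tweezers, loose, lying flat, about 130 x 18 x 10 mm, long axis x, between the robot and the feeder. Leave alone. Origin: underside, mid-length.
- caliper: Steel caliper with grey display, loose, lying flat, 220 x 60 x 14 mm, long axis x. Leave alone. Origin: underside, mid-beam.
- resin_bottle: Amber resin bottle, loose, 56 mm in diameter, 135 mm high. Leave alone. Origin: centre of its underside.
- curing_box: White UV curing box, fixed, 220 x 280 x 235 mm, with an amber window, at the robot's left. Leave alone. Origin: centre of its underside, -x its front.
- start_button (a joint): Large round green start button on the curing box's front, 48 mm across: 0 out (off), 0.006 m pressed. Not to be pressed.
Not all that is in view belongs to the job. Leave any yellow look-alike of the dish alone.

How it is judged:
By the outcome, as a careful person would: the job done as asked, in the order asked, and still so for the second after the job is handed in, with the robot touching nothing.
It also fails if it takes over 42 s, if anything falls off the work surface, if the arm or the gripper's body presses on something with over 40 N, if the wrist force passes 120 N, or if a joint passes its speed limit or range.

## Robot

A 6-joint arm with a two-finger parallel gripper is mounted at the origin on the work surface. World frame = base frame: x ahead of the robot, y to its left, z up, the work surface at z = 0. Lengths are in mm, angles in rad, forces in N, time in s.
With the tool pointing down it reaches from about 300 to 775 mm from the base axis. Payload 14.6 kg.
Tool frame: the origin (TCP) lies between the finger pads; the fingertips stand 8 mm ahead of it and the grasp point (between the pads) lies 11 mm behind it; y points along the fingers, x is the direction in which the jaws open and shut, and the axes are right-handed (so a half turn about y gives the same grasp; the last joint's range is limited). The gripper opens to 94 mm and grips with 3 to 60 N. Pads are 16 mm wide; open, the fingers measure 119 mm over their backs; the gripper's body (75 mm by 177 mm) begins 78 mm behind the grasp point.
Start: joints at [1.072, 0.3, 1.521, -0, 1.321, -0.067], TCP at [230.175, 499.509, 213.446] pointing down, gripper open.
Joint ranges: [-3.03, 3.03], [-0.79, 2.21], [0.23, 2.52], [-1.04, 4.18], [0, 3.07], [-2.55, 2.55]. Speed limits (rad/s): [2.22, 2.22, 2.57, 3.14, 3.14, 3.14].

## Interface

Orientations are given as [roll, pitch, yaw] about the fixed x, y, z axes, in that order (R = Rz(yaw) Ry(pitch) Rx(roll)).
In Python, from cell import read_state, imaging, order gives the robot as it stands. The module is installed in compiled form; this text tells all that it offers.
- The arm moves only by the shell command python3 -m handwheel 'ROWS' [FORCE]. ROWS is JSON, a list that holds one entry, the list of rows, each a list of 7 numbers: the shift along the tool's x, y, z in mm, then the turn, a rotation vector about the tool's x, y, z in degrees, then the opening, from -1 (shut) to 1 (fully open), so that 0 is half open. A call has 1 to 5 rows; each row is the pose to reach, as a shift and turn from the pose measured when the call began, along the tool's axes at that moment; what a row does not reach only later rows make up. A row lasts 1/12 s, in which the tool goes at most 41.7 mm and 7.16 degrees, less where a joint would pass 70% of its speed; a pose out of reach is approached as far as the arm can. A call with a gripper value outside its range is refused whole. The fingers move at their own pace and stop on an object; FORCE is the grip in N (left out, the last holds). Time passes only in rows, so rows that repeat a pose let the fingers close. It gives the time, the measured TCP pose, the force and the opening at its end, in the units of the state.
- read_state(): the state, without advancing time (a new reading comes with each control period).
- imaging.camera(name): name is "scene" or "top" or "wrist"; returns (picture, depth): 400x640x3 uint8, red, green, blue; 400x640 float32, mm along the optical axis (not along the pixel's ray), 0 where there is no reading.
- imaging.get_calibration(name): a dict with "mtx" (3x3 intrinsics, pixels), "dist" ([k1, k2, p1, p2, k3] as OpenCV has them; the pictures are not rectified), "world_from_camera" (4x4, takes a point from camera to world coordinates); the wrist camera has in their place "hand_eye" (4x4, takes a point from camera to tool coordinates, whose origin is the TCP and whose axes are the tool frame's). Camera axes: x right, y down, z forward; pixel columns grow to the right and rows downward; lengths in mm; the calibration is good to about 2 mm. A picture is of the moment at which its call begins: read the wrist's pose just before it. get_calibration takes no time and is no camera call.
- order.sign_off(): hands the job in, once; it reports no verdict.
The state is a dict: "clock": time; "joints": joint angles; "qd": joint speeds; "effort": joint torques, N m; "eef_pos": TCP position; "eef_rot": TCP orientation; "wrist_force": force on the tool from outside, world axes, zero at the start; "moment": the same for the moment, N m; "finger_gap": finger opening in mm.
Only numpy, scipy, OpenCV 4.12 (cv2) and the standard library are available. Lean on these libraries where they do the work, as an engineer would, in place of code of your own. Each camera call takes 0.05 s, during which the arm holds its last target.

## Working session

There is one attempt and no reset: what is moved stays moved. The work goes in short steps, Python scripts to look and compute and a shell command to move; the robot and the scene stay as the last step left them, time stands still between calls to the robot, and variables do not carry over. Pictures are saved under pics/ and viewed, and the job is handed in when it is done.

```bash
mkdir -p pics; python3 - <<'E'
from cell import read_state, imaging, order
import cv2,numpy as np
print(read_state())
for n in ("scene","top"):
    p,d=imaging.camera(n)
    cv2.imwrite(f"pics/{n}0.png",p[:,:,::-1]); np.save(f"pics/{n}0.npy",d)
    c=imaging.get_calibration(n); print(n,c)
print(imaging.get_calibration("wrist"))
E
```

```text
{'clock': 0.0, 'joints': array([ 1.07241444e+00,  3.00458868e-01,  1.52159209e+00,  7.64466480e-06,
        1.32071227e+00, -6.66140022e-02]), 'qd': array([-0.00019652, -0.00113083, -0.00170371, -0.00072998,  0.00241863,
       -0.00032587]), 'effort': array([-2.24111813e-03, -5.31809878e+01, -3.52736092e+01,  7.07219378e-02,
        2.44796398e-02, -6.85586610e-05]), 'eef_pos': array([230.04504146, 499.29125847, 212.88838406]), 'eef_rot': array([-1.57071102e+00,  1.16748168e-03,  1.13902660e+00]), 'wrist_force': array([-0.47987605,  0.13227113, -0.07778642]), 'moment': array([ 0.01590334, -0.05918587,  0.01603451]), 'finger_gap': 94.18905749663216}
scene {'mtx': array([[412.18562318,   0.        , 313.54780102],
       [  0.        , 412.18562318, 202.01200392],
       [  0.        ,   0.        ,   1.        ]]), 'dist': array([-0.02929901,  0.        ,  0.        ,  0.        ,  0.        ]), 'world_from_camera': array([[-7.88528874e-01,  4.15262713e-01, -4.53628807e-01,
         1.06042914e+03],
       [ 6.14819573e-01,  5.50034704e-01, -5.65206791e-01,
         7.20492740e+02],

[... 677 characters left out ...]
   1.20133003e+03],
       [ 0.00000000e+00,  0.00000000e+00,  0.00000000e+00,
         1.00000000e+00]])}
{'mtx': array([[346.10964511,   0.        , 320.67857296],
       [  0.        , 346.10964511, 196.42726104],
       [  0.        ,   0.        ,   1.        ]]), 'dist': array([-0.0127585,  0.       ,  0.       ,  0.       ,  0.       ]), 'hand_eye': array([[ 9.99999700e-01, -1.10481197e-04, -7.66795381e-04,
         2.74385151e-02],
       [ 7.14351304e-04, -2.51536137e-01,  9.67847644e-01,
        -1.70284669e+02],
       [-2.99805715e-04, -9.67847901e-01, -2.51535982e-01,
         7.24251872e+01],
       [ 0.00000000e+00,  0.00000000e+00,  0.00000000e+00,
         1.00000000e+00]])}
```

View pics/scene0.png

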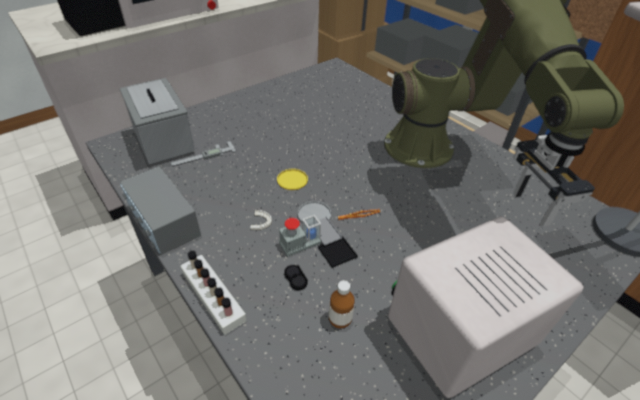

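View pics/top0.png

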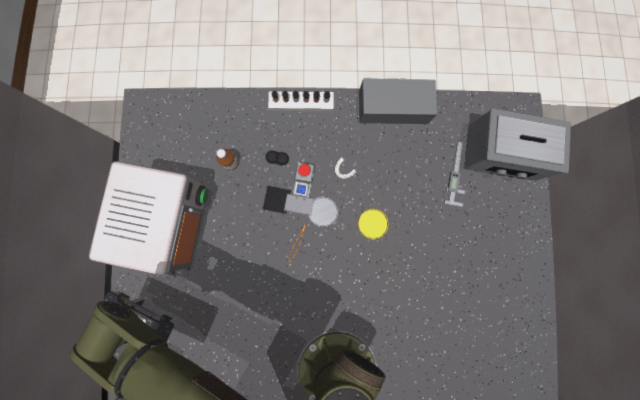

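```bash
cat > h.py <<'E'
from cell import read_state, imaging, order
import cv2,numpy as np
from scipy.spatial.transform import Rotation as Ro
def T():
    s=read_state(); M=np.eye(4); M[:3,:3]=Ro.from_euler('xyz',s['eef_rot']).as_matrix(); M[:3,3]=s['eef_pos']; return M
def W(n,M=None):
    c=imaging.get_calibration(n)
    return c['world_from_camera'] if n!='wrist' else M@c['hand_eye']
def at_z(n,uv,z,M=None):
    c=imaging.get_calibration(n); A=W(n,M)
    p=cv2.undistortPoints(np.array(uv,float).reshape(-1,1,2),c['mtx'],c['dist']).reshape(-1,2)
    d=np.c_[p,np.ones(len(p))]@A[:3,:3].T
    z=np.broadcast_to(z,len(d)); return A[:3,3]+d*((z-A[2,3])/d[:,2])[:,None]
def proj(n,P,M=None):
    c=imaging.get_calibration(n); B=np.linalg.inv(W(n,M))
    return cv2.projectPoints(np.array(P,float).reshape(-1,3),cv2.Rodrigues(B[:3,:3])[0],B[:3,3],c['mtx'],c['dist'])[0].reshape(-1,2)
def shot(n,f,box=None,k=1):
    M=T(); p,d=imaging.camera(n); np.savez(f'pics/{f}.npz',p=p,d=d,M=M)
    q=p
    if box: x0,y0,x1,y1=box; q=p[y0:y1,x0:x1]
    cv2.imwrite(f'pics/{f}.png',cv2.resize(q,None,fx=k,fy=k,interpolation=cv2.INTER_CUBIC)[:,:,::-1]); return p,d,M
E
python3 - <<'E'
import cv2
p=cv2.imread('pics/top0.png')[140:270,250:350]
cv2.imwrite('pics/top0c.png',cv2.resize(p,None,fx=6,fy=6,interpolation=cv2.INTER_CUBIC)[:600*1,:])
p=cv2.imread('pics/scene0.png')[190:290,240:370]
cv2.imwrite('pics/scene0c.png',cv2.resize(p,None,fx=6,fy=6,interpolation=cv2.INTER_CUBIC))
E
```

```text
(no output)
```

View pics/top0c.png

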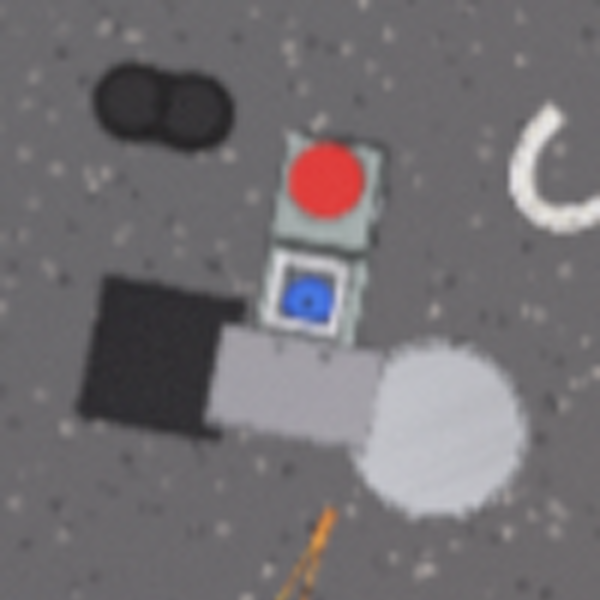

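View pics/scene0c.png

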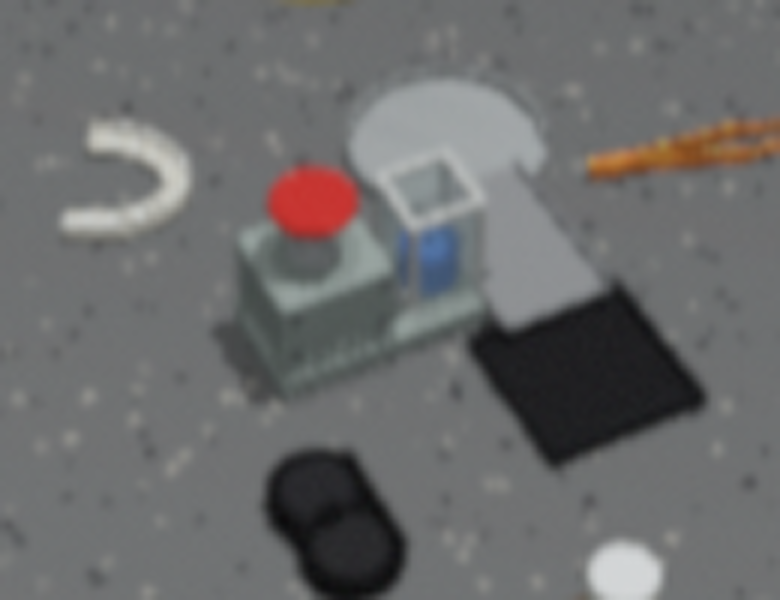

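```bash
python3 - <<'E'
from h import *
t=lambda u,v:(250+u/6-.4,140+v/6-.4)
s=lambda u,v:(240+u/6-.4,190+v/6-.4)
cap=at_z('top',[t(327,181)],94)[0]; print('cap top',cap)
print('cap scene',at_z('scene',[s(313,201)],94))
m=at_z('top',[t(308,292)],72)[0];print('mag top',m, 'scene',at_z('scene',[s(432,186)],72))
L=at_z('top',[t(222,325),t(385,350),t(365,447),t(205,423)],14);print(L,L.mean(0))
dish=at_z('top',[t(440,429)],9)[0];print('dish',dish)
print('tray',at_z('top',[t(102,275),t(78,412),t(245,297),t(220,438)],9))
v=cap-m;print(v,np.hypot(*v[:2]),np.arctan2(v[1],v[0]))
e=L[0]+L[3]-L[1]-L[2];print('ledge y axis',np.arctan2(e[1],e[0])-np.pi/2)
E
```

```text
cap top [636.38142658 106.81772815  94.        ]
cap scene [[642.17254155 110.77338817  94.        ]]
mag top [581.34694408 116.86781813  72.        ] scene [[582.43859681 118.19523646  72.        ]]
[[570.98048659 165.59360427  14.        ]
 [557.36835543  75.76257537  14.        ]
 [503.87005826  86.63642338  14.        ]
 [516.83202657 174.35731962  14.        ]] [537.26273171 125.58748066  14.        ]
dish [514.22182054  45.34458078   9.        ]
tray [[599.36909386 232.79560166   9.        ]
 [523.09985811 244.7383447    9.        ]
 [587.27593378 153.34138491   9.        ]
 [508.97857407 166.38275308   9.        ]]
[ 55.03448251 -10.05008998  22.        ] 55.94460271773916 -0.18062414807293053
ledge y axis -0.14856665835894756
```

```bash
cat >> h.py <<'E'
def go(P,yaw):
    M=T(); d=M[:3,:3].T@(np.array(P)-M[:3,3])
    R=Ro.from_euler('xyz',[-np.pi/2,0,yaw]).as_matrix()
    r=Ro.from_matrix(M[:3,:3].T@R).as_rotvec(degrees=True)
    s=read_state(); print('t',s['clock'],'pos',s['eef_pos'].round(1),'F',s['wrist_force'].round(1),'gap',round(s['finger_gap'],1)); print('shift',d.round(1),'turn',r.round(1),'dist',np.linalg.norm(d).round(0))
E
python3 - <<'E'
from h import *
print(at_z('top',[(226,155),(123,164),(186,175),(170,272),(91,258)],[135,235,235,235,235]).round())
go((300,270,213),1.405)
E
```

```text
[[673. 342. 135.]
 [625. 604. 235.]
 [594. 426. 235.]
 [334. 459. 235.]
 [368. 679. 235.]]
t 0.1 pos [230.1 499.3 213. ] F [ 0.   0.2 -0.4] gap 93.8
shift [-1.790e+02  1.000e-01 -1.595e+02] turn [ -0.  -15.2  -0.1] dist 240.0
```

```bash
python3 -m handwheel '[[[-30,0,-27,0,-3,0,-1],[-60,0,-54,0,-7,0,-1],[-90,0,-80,0,-11,0,-1],[-120,0,-107,0,-15,0,-1],[-150,0,-134,0,-15.2,0,-1]]]' 10
python3 - <<'E'
from h import *
go((560,119,200),1.405)
E
```

```text
clock: 0.52
eef_pos: [288.9, 305.2, 212.8]
eef_rot: [-1.57, 0.001, 1.409]
wrist_force: [1.7, -1.1, 1.0]
finger_gap: 63.8
t 0.5167 pos [288.9 305.2 212.8] F [ 1.7 -1.1  1. ] gap 63.8
shift [-140.2   12.8 -297.5] turn [-0.   0.3 -0.1] dist 329.0
```

```bash
python3 -m handwheel '[[[-17,2,-36,0,0,0,-1],[-34,3,-72,0,0,0,-1],[-51,5,-108,0,0,0,-1],[-68,6,-144,0,0,0,-1],[-85,8,-180,0,0,0,-1]]]' 10
python3 -m handwheel '[[[-17,2,-36,0,0,0,-1],[-34,3,-72,0,0,0,-1],[-51,5,-108,0,0,0,-1],[-52,5,-110,0,0,0,-1],[-52,5,-110,0,0,0,-1]]]' 10
python3 - <<'E'
from h import *
go((637,107,110),1.405)
shot('wrist','w1')
print(T())
E
```

```text
clock: 0.93
eef_pos: [454.2, 190.7, 204.8]
eef_rot: [-1.57, 0.001, 1.409]
wrist_force: [-0.1, 0.5, 0.4]
finger_gap: 30.8
clock: 1.35
eef_pos: [555.0, 120.4, 198.6]
eef_rot: [-1.568, 0.002, 1.407]
wrist_force: [-0.1, 0.4, 0.1]
finger_gap: 1.0
t 1.35 pos [555.  120.4 198.6] F [-0.1  0.4  0.1] gap 1.0
shift [  0.3  88.4 -83.3] turn [-0.1  0.1 -0.1] dist 121.0
[[ 1.61992124e-01 -2.23589158e-03 -9.86789518e-01  5.54171937e+02]
 [ 9.86790773e-01 -1.24245867e-03  1.61995145e-01  1.21388043e+02]
 [-1.58824877e-03 -9.99996729e-01  2.00508866e-03  1.98996998e+02]
 [ 0.00000000e+00  0.00000000e+00  0.00000000e+00  1.00000000e+00]]
```

View pics/w1.png

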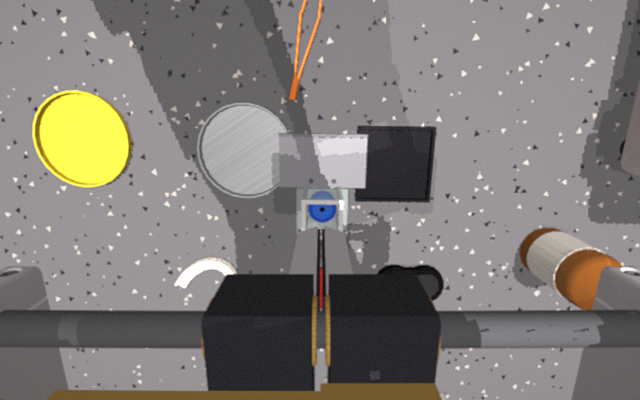

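```bash
python3 - <<'E'
import numpy as np,cv2
p=np.load('pics/w1.npz')['p'][90:240,190:390]
cv2.imwrite('pics/w1c.png',cv2.resize(p,None,fx=4,fy=4,interpolation=cv2.INTER_CUBIC)[:,:,::-1])
E
```

```text
(no output)
```

View pics/w1c.png

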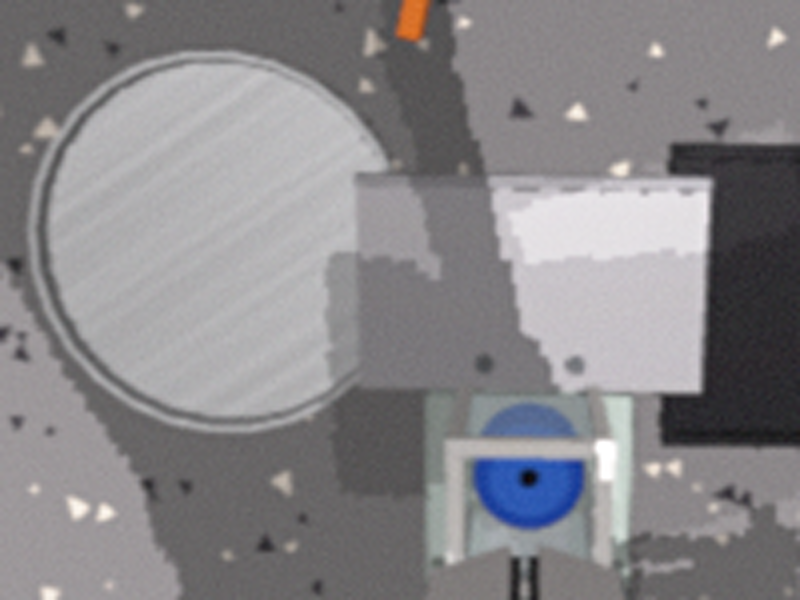

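```bash
python3 - <<'E'
from h import *
M=np.load('pics/w1.npz')['M']
w=lambda u,v:(190+u/4-.4,90+v/4-.4)
L=at_z('wrist',[w(358,388),w(703,392),w(712,180),w(357,175)],[14,14,17,17],M)
print(L.round(1))
# fit feeder pose (x,y,yaw)
from scipy.optimize import least_squares
loc=np.array([[-17,-45],[-17,45],[-73,45],[-73,-45.]])
f=lambda q:((np.c_[np.cos(q[2])*loc[:,0]-np.sin(q[2])*loc[:,1]+q[0],np.sin(q[2])*loc[:,0]+np.cos(q[2])*loc[:,1]+q[1]])-L[:,:2]).ravel()
r=least_squares(f,[580,117,-.165]);print(r.x,r.fun.round(1))
x,y,a=r.x;c,s=np.cos(a),np.sin(a)
d=at_z('wrist',[w(212,242)],9,M)[0];e=d[:2]-[x,y];print('dish',d,'local',c*e[0]+s*e[1],-s*e[0]+c*e[1])
for l in [(58,0),(-39,0),(-39,35),(-39,-45)]: print(l,(x+c*l[0]-s*l[1]).round(1),(y+s*l[0]+c*l[1]).round(1))
E
```

```text
[[556.3  75.1  14. ]
 [572.1 164.5  14. ]
 [517.6 173.7  17. ]
 [501.8  85.9  17. ]]
[ 5.81248402e+02  1.16836907e+02 -1.78144184e-01] [ 0.3  0.4  0.4 -0.4 -0.2  0.4 -0.4 -0.5]
dish [512.9013223   44.36658029   9.        ] local -54.42344519480005 -83.43476667428529
(58, 0) 638.3 106.6
(-39, 0) 542.9 123.7
(-39, 35) 549.1 158.2
(-39, -45) 534.9 79.5
```

```bash
python3 - <<'E'
from h import *
go((638.3,106.6,108),1.393)
E
```

```text
t 1.4 pos [554.2 121.4 199. ] F [ 0.4 -0.3 -0.3] gap 0.4
shift [ -0.8  90.8 -85.6] turn [-0.1  0.9 -0.1] dist 125.0
```

Move laterally first, then down.

```bash
python3 -m handwheel '[[[-0.2,5,-30,0,0.9,0,-1],[-0.5,20,-60,0,0.9,0,-1],[-0.8,45,-85.6,0,0.9,0,-1],[-0.8,80,-85.6,0,0.9,0,-1],[-0.8,86,-85.6,0,0.9,0,-1]]]' 20
python3 - <<'E'
from h import *
go((638.3,106.6,104),1.393)
shot('scene','s1',(240,150,370,290),4)
E
```

```text
clock: 1.82
eef_pos: [635.8, 107.3, 107.1]
eef_rot: [-1.561, 0.004, 1.393]
wrist_force: [-1.2, 0.4, -1.4]
finger_gap: 0.2
t 1.8167 pos [635.8 107.3 107.1] F [-1.2  0.4 -1.4] gap 0.2
shift [-0.2  3.1 -2.6] turn [-0.5  0.  -0.2] dist 4.0
```

View pics/s1.png

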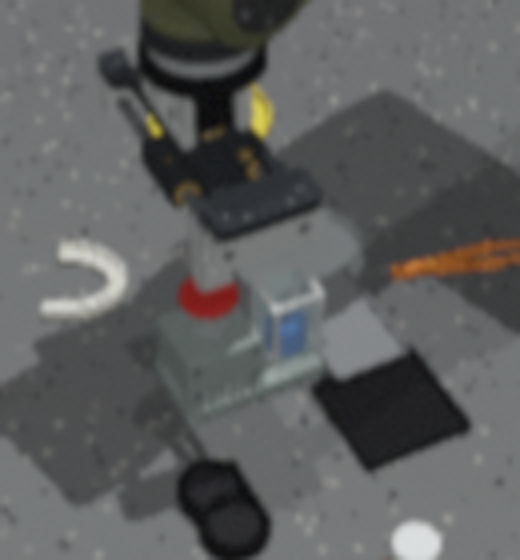

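```bash
python3 -m handwheel '[[[-0.2,3,-2,-0.5,0,0,-1],[-0.2,4.5,-2.6,-0.5,0,0,-1],[-0.2,6,-2.6,-0.5,0,0,-1],[-0.2,7.5,-2.6,-0.5,0,0,-1],[-0.2,9,-2.6,-0.5,0,0,-1]]]' 20
python3 -m handwheel '[[[0,1.5,0,0,0,0,-1],[0,3,0,0,0,0,-1],[0,4.5,0,0,0,0,-1],[0,6,0,0,0,0,-1],[0,7.5,0,0,0,0,-1]]]' 20
python3 - <<'E'
from h import *
go((638.3,106.6,81.5),1.393)
E
```

```text
clock: 2.28
eef_pos: [638.6, 107.1, 101.2]
eef_rot: [-1.573, 0.003, 1.394]
wrist_force: [0.0, 1.9, 4.1]
finger_gap: 0.2
clock: 2.7
eef_pos: [638.7, 107.1, 94.1]
eef_rot: [-1.573, 0.002, 1.394]
wrist_force: [-3.5, 0.7, 6.5]
finger_gap: 0.3
t 2.7 pos [638.7 107.1  94.1] F [-3.5  0.7  6.5] gap 0.3
shift [-0.5 12.7  0.3] turn [ 0.1  0.  -0.1] dist 13.0
```

```bash
python3 -m handwheel '[[[0,1.5,0,0,0,0,-1],[0,3,0,0,0,0,-1],[0,4.5,0,0,0,0,-1],[0,6,0,0,0,0,-1],[0,7.5,0,0,0,0,-1]]]' 20
python3 -m handwheel '[[[0,1.5,0,0,0,0,-1],[0,3,0,0,0,0,-1],[0,4.5,0,0,0,0,-1],[0,5.5,0,0,0,0,-1],[0,6,0,0,0,0,-1]]]' 20
```

```text
clock: 3.12
eef_pos: [638.7, 107.1, 87.1]
eef_rot: [-1.573, 0.002, 1.394]
wrist_force: [-3.1, 0.0, 8.9]
finger_gap: 0.5
clock: 3.53
eef_pos: [638.8, 107.1, 82.2]
eef_rot: [-1.574, 0.002, 1.394]
wrist_force: [-9.0, -0.6, 16.1]
finger_gap: 0.3
```

```bash
python3 -m handwheel '[[[0,1,0,0,0,0,-1],[0,1.5,0,0,0,0,-1],[0,1.5,0,0,0,0,-1]]]' 20
python3 -m handwheel '[[[0,-3,0,0,0,0,-1],[0,-8,0,0,0,0,-1],[0,-13,0,0,0,0,-1],[0,-18,0,0,0,0,-1],[0,-24,0,0,0,0,-1]]]' 20
python3 - <<'E'
from h import *
go((550,158.2,180),1.393)
E
```

```text
clock: 3.78
eef_pos: [638.8, 107.1, 82.2]
eef_rot: [-1.574, 0.002, 1.394]
wrist_force: [-9.3, -1.4, 15.4]
finger_gap: 0.5
clock: 4.2
eef_pos: [638.7, 107.1, 106.3]
eef_rot: [-1.574, 0.002, 1.393]
wrist_force: [0.3, 0.2, 0.2]
finger_gap: 0.5
t 4.2 pos [638.7 107.1 106.3] F [0.3 0.2 0.2] gap 0.5
shift [ 34.5 -74.1  96.1] turn [ 0.2  0.  -0.1] dist 126.0
```

```bash
python3 -m handwheel '[[[0,-35,0,0,0,0,-1],[8,-60,24,0,0,0,-1],[18,-74,54,0,0,0,-1],[30,-74,84,0,0,0,-1],[34.5,-74,96,0,0,0,-1]]]' 20
python3 - <<'E'
from h import *
M=T();go((549.8,162,30),1.393)
p,d,M=shot('wrist','w2',(190,40,390,240),3)
E
```

```text
clock: 4.62
eef_pos: [548.1, 159.8, 181.2]
eef_rot: [-1.575, 0.001, 1.395]
wrist_force: [0.7, 0.4, 0.1]
finger_gap: 0.7
t 4.6167 pos [548.1 159.8 181.2] F [0.7 0.4 0.1] gap 0.7
shift [  2.7 151.2  -0.7] turn [ 0.3  0.1 -0.1] dist 151.0
```

View pics/w2.png

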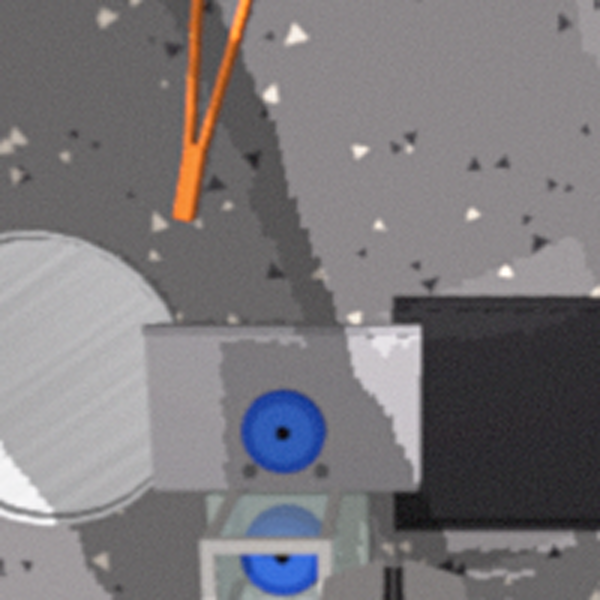

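```bash
python3 - <<'E'
from h import *
M=np.load('pics/w2.npz')['M']
c=at_z('wrist',[(190+284/3-.3,40+431/3-.3)],20,M)[0]
x,y,a=581.25,116.84,-.178;C,S=np.cos(a),np.sin(a)
e=c[:2]-[x,y];lx,ly=C*e[0]+S*e[1],-S*e[0]+C*e[1];print(c,lx,ly)
for l,z in [((lx,36),40),((lx,36),24),((lx,-46),24)]:
    go((x+C*l[0]-S*l[1],y+S*l[0]+C*l[1],z),1.393)
E
```

```text
[542.85847709 124.02892746  20.        ] -39.05781104885271 0.2776790992893119
t 4.6667 pos [547.5 160.3 180.8] F [-0.9  1.5 -0.3] gap 0.5
shift [ -0.5 140.8  -1.4] turn [ 0.2  0.1 -0.1] dist 141.0
t 4.6667 pos [547.5 160.3 180.8] F [-0.9  1.5 -0.3] gap 0.5
shift [ -0.5 156.8  -1.3] turn [ 0.2  0.1 -0.1] dist 157.0
t 4.6667 pos [547.5 160.3 180.8] F [-0.9  1.5 -0.3] gap 0.5
shift [-82.5 157.   -1.1] turn [ 0.2  0.1 -0.1] dist 177.0
```

```bash
python3 -m handwheel '[[[-0.5,36,-1.3,0.2,0,0,-1],[-0.5,72,-1.3,0.2,0,0,-1],[-0.5,105,-1.3,0.2,0,0,-1],[-0.5,130,-1.3,0.2,0,0,-1],[-0.5,140,-1.3,0.2,0,0,-1]]]' 20
python3 - <<'E'
from h import *
go((549.2,159.2,24),1.393)
shot('wrist','w3',(190,40,390,240),3)
E
```

```text
clock: 5.08
eef_pos: [547.9, 158.6, 37.1]
eef_rot: [-1.567, 0.003, 1.395]
wrist_force: [-0.1, -0.5, -0.3]
finger_gap: 0.4
t 5.0833 pos [547.9 158.6  37.1] F [-0.1 -0.5 -0.3] gap 0.4
shift [ 0.9 13.1 -1.2] turn [-0.2  0.1 -0.2] dist 13.0
```

View pics/w3.png

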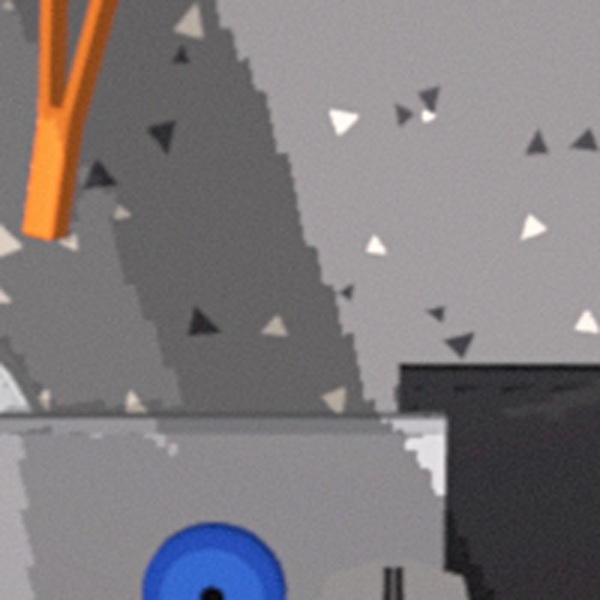

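```bash
python3 -m handwheel '[[[0.9,5,-1,-0.2,0,0,-1],[0.9,9,-1,-0.2,0,0,-1],[0.9,12,-1,-0.2,0,0,-1],[0.9,12.8,-1,-0.2,0,0,-1],[0.9,12.8,-1,-0.2,0,0,-1]]]' 20
python3 - <<'E'
from h import *
go((534.7,78.5,24),1.393)
shot('wrist','w4')
E
```

```text
clock: 5.55
eef_pos: [549.4, 159.3, 25.0]
eef_rot: [-1.571, 0.003, 1.395]
wrist_force: [-0.2, 0.0, 0.5]
finger_gap: 0.8
t 5.55 pos [549.4 159.3  25. ] F [-0.2  0.   0.5] gap 0.8
shift [-82.1   1.2   0.3] turn [-0.   0.1 -0.2] dist 82.0
```

View pics/w4.png

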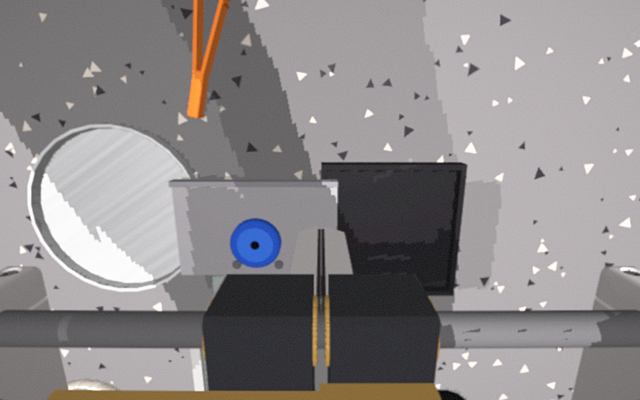

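```bash
python3 -m handwheel '[[[-6,0.5,0,0,0,0,-1],[-12,0.5,0,0,0,0,-1],[-17,0.5,0,0,0,0,-1],[-22,0.5,0,0,0,0,-1],[-27,0.5,0,0,0,0,-1]]]' 20
python3 -m handwheel '[[[-5,0,0,0,0,0,-1],[-10,0,0,0,0,0,-1],[-14,0,0,0,0,0,-1],[-17,0,0,0,0,0,-1],[-17,0,0,0,0,0,-1]]]' 20
python3 - <<'E'
from h import *
go((534.7,78.5,24.5),1.393)
shot('wrist','w5')
E
```

```text
clock: 6.02
eef_pos: [544.6, 132.1, 24.8]
eef_rot: [-1.571, 0.003, 1.395]
wrist_force: [-0.1, 0.3, -0.5]
finger_gap: 0.2
clock: 6.43
eef_pos: [541.6, 114.8, 24.8]
eef_rot: [-1.571, 0.003, 1.394]
wrist_force: [-0.7, 0.4, 0.3]
finger_gap: 0.2
t 6.4333 pos [541.6 114.8  24.8] F [-0.7  0.4  0.3] gap 0.2
shift [-36.9   0.5   0.4] turn [ 0.   0.1 -0.2] dist 37.0
```

View pics/w5.png

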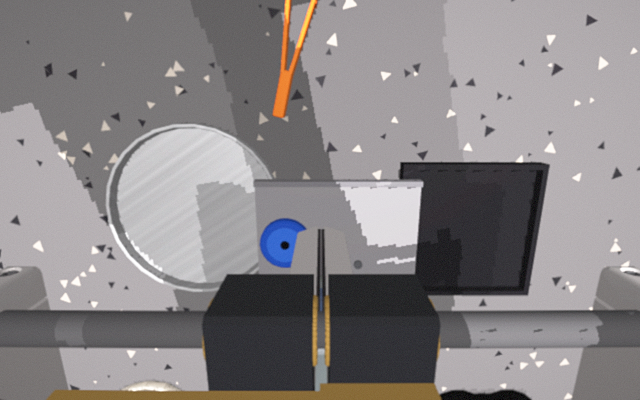

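```bash
python3 -m handwheel '[[[-6,0.3,0,0,0,0,-1],[-15,0.3,0,0,0,0,-1],[-25,0.3,0,0,0,0,-1],[-35,0.3,0,0,0,0,-1],[-41,0.3,0,0,0,0,-1]]]' 20
python3 - <<'E'
from h import *
go((534.7,78.5,24.5),1.393)
shot('wrist','w6')
E
```

```text
clock: 6.9
eef_pos: [534.1, 73.2, 24.6]
eef_rot: [-1.571, 0.003, 1.394]
wrist_force: [-0.1, 0.2, -0.4]
finger_gap: 0.4
t 6.9 pos [534.1  73.2  24.6] F [-0.1  0.2 -0.4] gap 0.4
shift [5.3 0.1 0.3] turn [-0.   0.  -0.2] dist 5.0
```

View pics/w6.png

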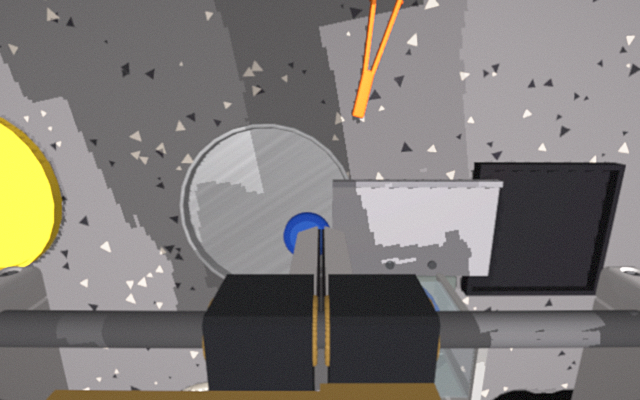

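```bash
python3 -m handwheel '[[[0,-20,0,0,0,0,-1],[0,-55,0,0,0,0,-1],[0,-90,20,0,0,0,-1],[0,-120,40,0,0,0,-1],[0,-125,45,0,0,0,-1]]]' 20
python3 - <<'E'
from h import *
go((534.7,78.5,24.5),1.393)
p,d,M=shot('wrist','w7',(200,100,480,300),2.8)
shot('wrist','w7b')
shot('scene','s7',(240,150,370,290),4)
E
```

```text
clock: 7.37
eef_pos: [489.8, 81.4, 154.3]
eef_rot: [-1.576, 0.002, 1.393]
wrist_force: [-0.7, 0.1, 0.4]
finger_gap: 0.3
t 7.3667 pos [489.8  81.4 154.3] F [-0.7  0.1  0.4] gap 0.3
shift [  5.2 130.1 -44. ] turn [ 0.3  0.  -0.1] dist 137.0
```

View pics/w7.png

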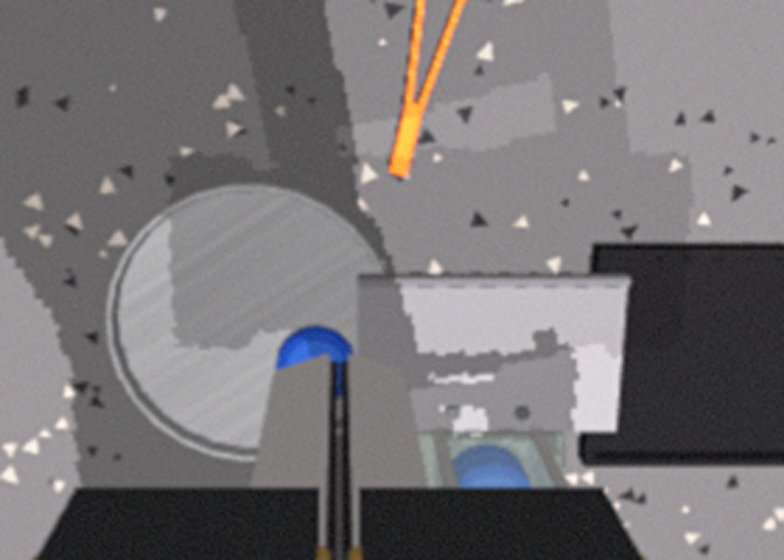

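View pics/s7.png

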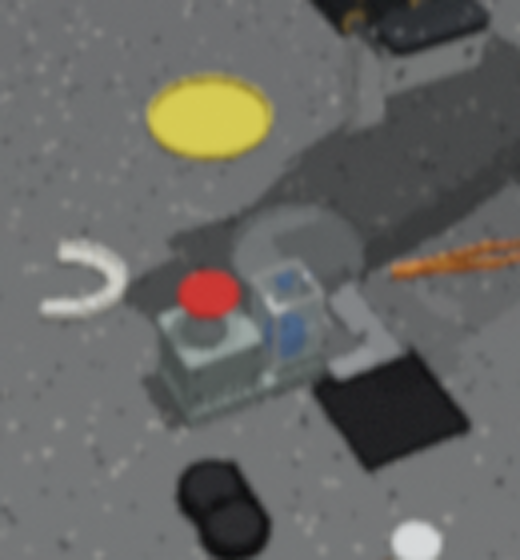

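```bash
python3 -m handwheel '[[[0,-25,-15,0,0,0,-1],[0,-45,-40,0,0,0,-1],[0,-50,-70,0,0,0,-1],[0,-50,-85,0,0,0,-1],[0,-50,-85,0,0,0,-1]]]' 20
python3 - <<'E'
from h import *
go((534.7,78.5,24.5),1.393)
p,d,M=shot('wrist','w8',(220,100,420,240),4)
shot('top','t8',(250,140,350,240),6)
E
```

```text
clock: 7.93
eef_pos: [575.7, 65.2, 197.2]
eef_rot: [-1.569, 0.004, 1.392]
wrist_force: [-0.0, 0.2, 0.2]
finger_gap: 0.5
t 7.9333 pos [575.7  65.2 197.2] F [-0.   0.2  0.2] gap 0.5
shift [  6.5 172.8  42.4] turn [-0.1 -0.1 -0.2] dist 178.0
```

View pics/w8.png

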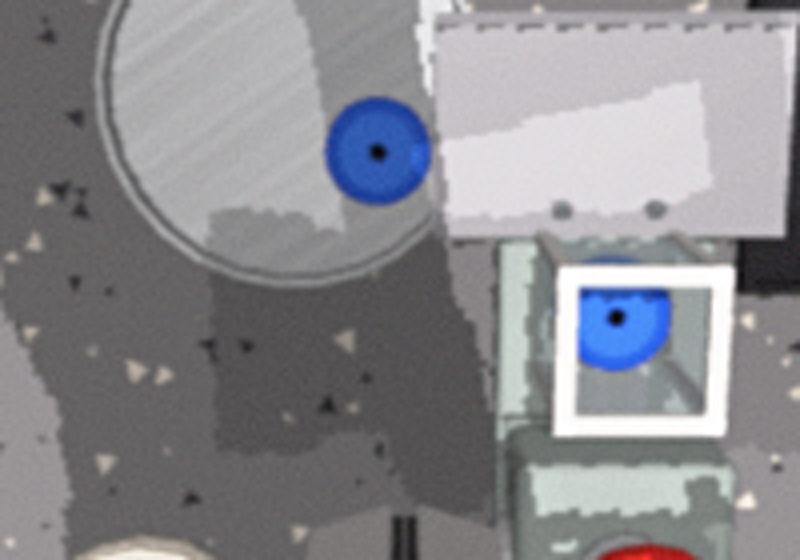

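```bash
python3 - <<'E'
from h import *
z=np.load('pics/w8.npz');p,d,M=z['p'].astype(int),z['d'],z['M']
m=(p[...,2]>p[...,0]+50)&(d>0); m[:, :295]=0;m[:,330:]=0;m[:120]=0;m[155:]=0
v,u=np.nonzero(m);c=imaging.get_calibration('wrist')
q=cv2.undistortPoints(np.c_[u,v].astype(float).reshape(-1,1,2),c['mtx'],c['dist']).reshape(-1,2)
X=np.c_[q,np.ones(len(q))]*d[v,u][:,None]; X=np.c_[X,np.ones(len(X))]@W('wrist',M).T
X=X[:,:3]
r=Ro.from_euler('z',.178).apply(X-[581.25,116.84,0])
print(len(r),r.min(0).round(1),r.max(0).round(1),np.median(r,0).round(1))
A=np.c_[r[:,:2],np.ones(len(r))];k=np.linalg.lstsq(A,r[:,2],rcond=None)[0];print('slope deg',np.degrees(np.arctan(k[:2])))
dd=[(220+212/4,100+100/4)]
f=(slice(105,118),slice(252,290)); print(d[f].mean())
E
```

```text
553 [-51.8 -73.2   4.7] [-25.2 -46.3   9.5] [-38.7 -59.7   7.1]
slope deg [ 0.29432642 -0.24186299]
353.86832
```

View pics/t8.png

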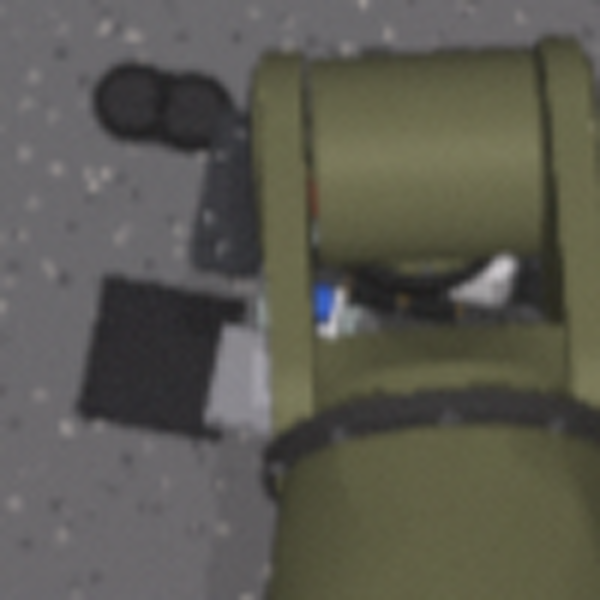

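```bash
python3 - <<'E'
from h import *
M=np.load('pics/w8.npz')['M']
t=np.linspace(0,2*np.pi,200)
P=proj('wrist',np.c_[512.9+50*np.cos(t),44.4+50*np.sin(t),9+0*t],M)
q=((P-[220,100])+.4)*4;print('pred left',q[:,0].min(),'bottom',q[:,1].max(),'(seen 97, 287)')
s=read_state();print(s['wrist_force'],s['qd'].round(3))
z=np.load('pics/s7.npz');d=z['d']
from numpy import array
cap=proj('scene',[[638.3,106.6,94]])[0];print(cap,d[int(cap[1]),int(cap[0])])
C=np.linalg.inv(W('scene'));print('expected depth',(C@[638.3,106.6,94,1])[2], 'if down',(C@[638.3,106.6,74,1])[2])
E
```

```text
pred left 86.67758880040034 bottom 282.21277472624877 (seen 97, 287)
[-0.19341896 -0.05909738  0.31408881] [ 0.009 -0.033  0.024  0.001  0.003  0.002]
[292.03684461 221.52245705] 1075.5841
expected depth 1074.6327433218914 if down 1088.413341113494
```

```bash
python3 - <<'E'
from h import *
p,d,M=shot('wrist','w9')
cv2.imwrite('pics/w9c.png',cv2.resize(p[70:220,220:420],None,fx=4,fy=4,interpolation=cv2.INTER_CUBIC)[:,:,::-1])
t=np.linspace(0,2*np.pi,200)
P=proj('wrist',np.c_[512.9+50*np.cos(t),44.4+50*np.sin(t),9+0*t],M)
q=((P-[220,70])+.4)*4;print('pred left',q[:,0].min(),'bottom',q[:,1].max(),'top',q[:,1].min())
print(((proj('wrist',[[556.3,75.1,14],[572.1,164.5,14],[517.6,173.7,17],[501.8,85.9,17]],M)-[220,70])+.4)*4)
E
```

```text
pred left 86.71308768243225 bottom 411.9855435604187 top 10.574345790346433
[[432.08413067 366.83580236]
 [785.32994511 366.01905829]
 [801.14704595 143.89801147]
 [437.2891967  143.64021011]]
```

View pics/w9c.png

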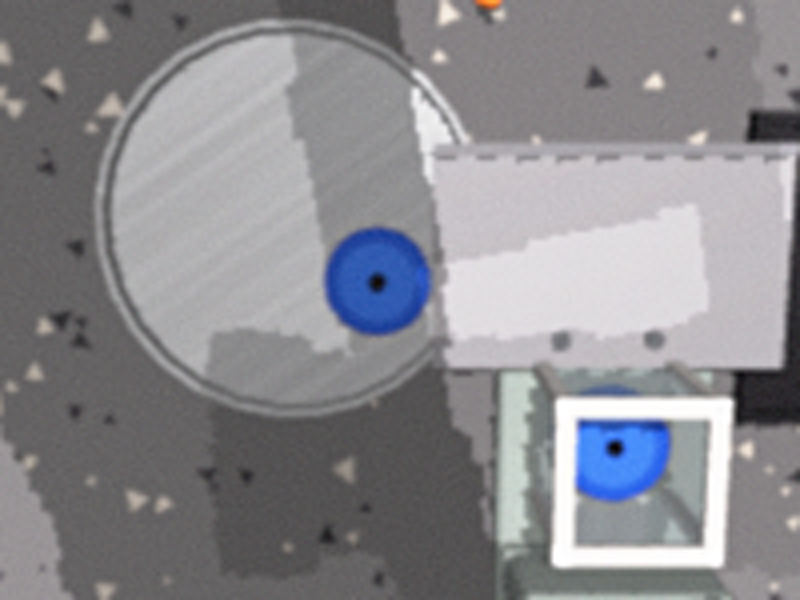

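```bash
python3 -m handwheel '[[[-30,-10,10,0,0,0,-1],[-65,-20,20,0,0,0,-1],[-100,-30,30,0,0,0,-1],[-135,-40,40,0,0,0,-1],[-170,-40,50,0,0,0,-1]]]' 20
python3 -m handwheel '[[[-30,0,10,0,0,0,-1],[-60,0,20,0,0,0,-1],[-80,0,30,0,0,0,-1],[-80,0,30,0,0,0,-1],[-80,0,30,0,0,0,-1]]]' 20
python3 - <<'E'
from h import *
p,d,M=shot('top','t9',(250,140,350,240),6)
a=cv2.imread('pics/top0.png')[140:240,250:350]; b=p[140:240,250:350,::-1]
f=lambda i:cv2.resize(i,None,fx=4,fy=4,interpolation=cv2.INTER_CUBIC)
cv2.imwrite('pics/cmp.png',np.hstack([f(a),f(b)]))
s=shot('scene','s9',(240,190,370,290),6)
E
```

```text
clock: 8.5
eef_pos: [492.8, -93.2, 239.9]
eef_rot: [-1.57, 0.004, 1.394]
wrist_force: [0.9, -0.7, -0.1]
finger_gap: 0.6
clock: 8.92
eef_pos: [448.4, -166.9, 240.0]
eef_rot: [-1.57, 0.004, 1.392]
wrist_force: [-0.3, -0.5, -0.8]
finger_gap: 0.2
```

View pics/cmp.png

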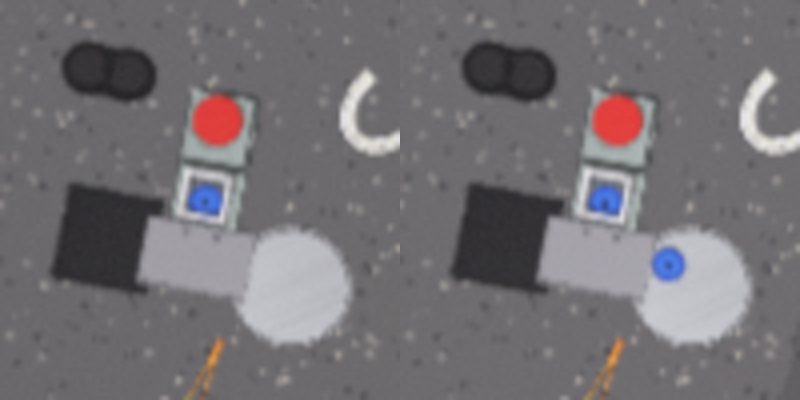

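View pics/s9.png

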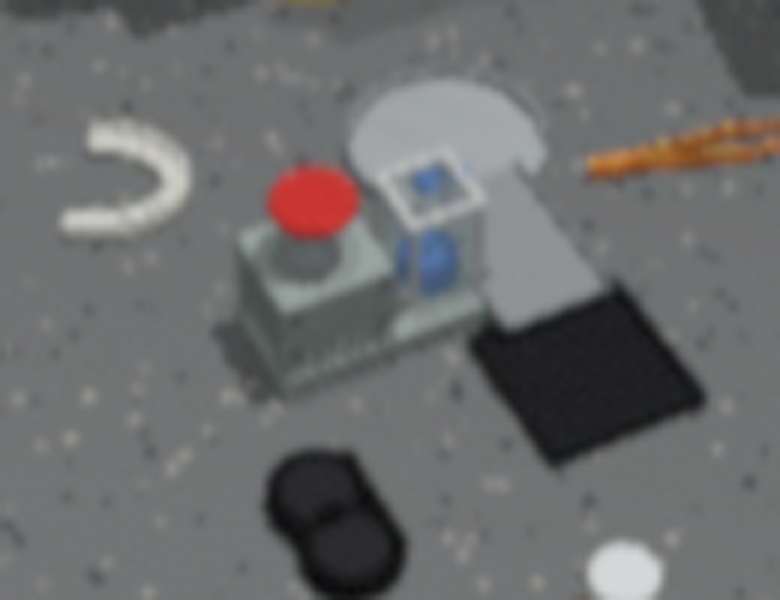

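The before and after pictures match: dish (690,285), tray and loose parts have not moved. The coupon lies in the dish at (668,264) and the plunger is up.

```bash
python3 -c "
from cell import order; print(order.sign_off())"
```

```text
the job is handed in; nothing more can be done
None
```

I pressed the plunger slowly down to its stop once and let it come back up. Then I nudged the coupon along the ledge with the closed fingertips until it dropped into the steel petri dish. The job took about 9 s, and I handed it in with the arm clear of everything.

**Last checks:**
- **Coupon:** it lies flat inside the dish. Its tilt measured under 0.5°, and its top is about 7 mm above the bench where I expected 8 mm. Its outer edge is about 5 mm inside the dish wall.
- **Plunger and stack:** the plunger is back up and the remaining coupons are in the magazine. I did not count them one by one.
- **Surroundings:** the scrap tray is empty. Before and after pictures around the feeder show the dish, tray, splint, spacer and the visible end of the tweezers unmoved. The arm went nowhere near the curing box button or the rest.
- **One disagreement:** a wrist-camera prediction of the dish rim was off by about 2.5 mm. The ledge, which is fixed, was off by about as much in the same picture, so I put it down to my pixel readings and the calibration. The top camera showed no shift of the dish.

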